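Switch the tube rotator off and hold its index pin out

TASK

Turn the speed knob on the white control unit fully anticlockwise to its off stop, and only then pull the red knob of the tube rotator's sprung index pin straight up as far as it will go. Finish while still holding it fully up in the gripper, so that I can turn the carousel by hand. Leave the tube rack, the dish stacks and the vial where they stand.

Things in the scene. Friction and masses are not known exactly. Their poses are not given: they have to be found in the camera images.
- control: White speed control unit, a fixed box 130 x 120 x 60 mm high, somewhere left or right of the rotator (it changes places with the tube rack). Origin: centre of its underside. Its x axis points away from the robot at yaw 0; a red mark on its top, on its -x side, shows off; white marks run clockwise from it.
- speed (a joint): Angle of the speed knob, rad: 0 = fully anticlockwise (seen from above) = off, at a hard stop; grows clockwise up to 4.7. It starts somewhere from 0.9 to 2.6, so a gripper may need to regrasp. It turns lightly (about 0.03 N m of friction, no spring) and stays where it is left.
- speed_grip (a point): Point on the speed knob's vertical axis at the height to grip, 97 mm above the table. The knob is black: a disc of 44 mm diameter on a dark base disc of 68 mm diameter and 6 mm height, with an upright grip bar across it, 42 mm long, 14 mm thick, its top 104 mm and its foot about 74 mm above the table. The bar lies along this point's x axis; its thin direction is the y axis; z is up. The white pointer line on the bar's top lies towards -x and points at the red mark when off.
- rotator: Tube rotator, fixed: blue housing 260 x 200 mm (x by y), 80 mm high, with an aluminium carousel of 170 mm diameter on it (centre 30 mm towards +x from the origin, top at 100 mm) holding short tubes up to 130 mm high. A grey post and arm (arm top 138 mm, sleeve top 142 mm above the table) carry the index pin over a hole in the carousel's rim, on the robot's side. Origin: centre of its underside; x points away from the robot at yaw 0.
- index_pin (a joint): Lift of the sprung index pin, m: 0 = down, seated 10 mm deep in the hole in the carousel's rim; grows straight upward to a hard stop at 0.016 (fully out). The spring pulls it back down with about 5 N when seated and 9 N when fully up; let go, it drops back.
- index_pin_grip (a point): Middle of the index pin's red pull knob: an upright cylinder of 25 mm diameter and 32 mm height on a steel rod of 10 mm diameter. When seated this point is 174 mm above the table, the red knob reaches from 158 to 190 mm, and nothing else within 100 mm around is higher than 142 mm. It moves up and down with the pin; z is up. It lies 40 mm towards -x of the rotator's origin in the rotator's frame.
- tube_rack: Loose steel rack of capped tubes, 90 x 160 x 92 mm high, on the other side of the rotator from the control unit. Leave alone. Origin: centre of its underside.
- amber_dishes: Loose stack of amber culture dishes, 90 mm diameter, 90 mm high. Leave alone. Origin: centre of its underside.
- pink_dishes: Loose stack of pink culture dishes, 90 mm diameter, 75 mm high. Leave alone. Origin: centre of its underside.
- vial: Loose cream vial with a white cap, 30 mm diameter, 74 mm high, standing close beside the rotator housing (its right side seen from the robot). Leave alone. Origin: centre of its underside.

How it is judged:
On the way, in this order (a step that is already met when the one before it is completed fails the run):
1. the speed knob is turned fully anticlockwise to off while the index pin is still seated (value of joint speed below 0.1 rad and value of joint index_pin below 0.003 m), for 0.2 s.
2. the index pin is pulled fully up in the fingers, knob still off (value of joint index_pin above 0.014 m and contact force between the fingers and index_pin above 2 N and value of joint speed below 0.1 rad), for 0.5 s.
At the end, for the whole second after the job is handed in: The speed knob is within 0.1 rad of its off stop, and the fingers hold the index pin still, at least 14 of its 16 mm up (so its tip is clear of the hole); the rack, the dish stacks and the vial stand within 20 mm of where they were (all of step 2 and velocity of joint index_pin between -0.01 and 0.01 m/s and distance of each of tube_rack, amber_dishes, pink_dishes, vial from where it was at the start of the episode below 0.02 m and angle between each of tube_rack, amber_dishes, pink_dishes, vial's own z axis and vertical below 0.2 rad); the arm keeps its last pose, push and grip.
It fails at once if the index pin is lifted more than 6 mm while the speed knob is not off (value of joint index_pin above 0.006 m and value of joint speed above 0.15 rad).
It fails at once if the rack, a dish stack or the vial is pushed more than 20 mm or knocked over (distance of any of tube_rack, amber_dishes, pink_dishes, vial from where it was at the start of the episode above 0.02 m or angle between any of tube_rack, amber_dishes, pink_dishes, vial's own z axis and vertical above 0.3 rad).
It also fails if it takes over 64 s, if anything falls off the work surface, if the arm or the gripper's body presses on something with over 40 N, if the wrist force passes 120 N, or if a joint passes its speed limit or range.

ROBOT

A 6-joint arm with a two-finger parallel gripper is mounted at the origin on the work surface. World frame = base frame: x ahead of the robot, y to its left, z up, the work surface at z = 0. Lengths are in m, angles in rad, forces in N, time in s.
With the tool pointing down it reaches from about 0.275 to 0.975 m from the base axis. Payload 8.4 kg.
Tool frame: the origin (TCP) lies where the fingers leave the gripper's body, on its centre line; the fingertips stand 88 mm ahead of it and the grasp point (between the pads) lies 69 mm ahead of it; z points along the fingers, x is the direction in which the jaws open and shut, and the axes are right-handed (so a half turn about z gives the same grasp; the last joint's range is limited). The gripper opens to 92 mm and grips with 3 to 60 N. Pads are 20 mm wide; open, the fingers measure 128 mm over their backs; the gripper's body (75 mm by 189 mm) begins 69 mm behind the grasp point.
Start: joints at [1.211, 0.353, 1.633, -0, 1.155, -0.002], TCP at [0.219, 0.585, 0.303] pointing down, gripper open.
Joint ranges: [-2.63, 2.63], [-0.92, 2.1], [0.06, 2.66], [-1.3, 4.44], [0, 2.69], [-3.02, 3.02]. Speed limits (rad/s): [2.22, 2.22, 2.79, 3.14, 3.14, 3.14].

INTERFACE

Orientations are given as a unit quaternion [w, x, y, z].
In Python, from station import * gives the robot as it stands.
- The arm moves only by the tool drive_tool, never from a script. Its argument "series" is a list that holds one entry, the list of rows, each a list of 7 numbers: the shift along the tool's x, y, z in units of 30 cm (1.0 is 30 cm), then the turn, a rotation vector about the tool's x, y, z in units of 0.5 rad (1.0 is 0.5 rad), then the opening, from 0 (shut) to 1 (fully open). In form: [[[x, y, z, ax, ay, az, hand], ...]]. A call has 1 to 5 rows; each row is the pose to reach, as a shift and turn from the pose commanded when the call began, along the tool's axes at that moment; what a row does not reach only later rows make up. A row lasts 1/10 s, in which the tool goes at most 50 mm and 8.59 degrees, less where a joint would pass 70% of its speed; a pose out of reach is approached as far as the arm can. A call with a number of a shift or a turn outside -1 to 1 is refused whole. A call with a gripper value outside its range is refused whole. The fingers move at their own pace and stop on an object; the grip force is fixed at half the most. Time passes only in rows, so rows that repeat a pose let the fingers close. It gives the time, the measured TCP pose, the force and the opening at its end, in the units of the state.
- get_state(): the state, without advancing time (a new reading comes with each control period).
- capture(name): name is "side" or "top" or "wrist"; returns (picture, depth): 420x560x3 uint8, red, green, blue; 420x560 float32, m along the optical axis (not along the pixel's ray), 0 where there is no reading.
- calibration(name): a dict with "mtx" (3x3 intrinsics, pixels), "distortion" ([k1, k2, p1, p2, k3] as OpenCV has them; the pictures are not rectified), "rvec" (rotation vector, rad) and "tvec" (3), from world to camera coordinates, as OpenCV has them. Camera axes: x right, y down, z forward; pixel columns grow to the right and rows downward; lengths in m; the calibration is good to about 2 mm. A picture is of the moment at which its call begins: read the wrist's pose just before it. calibration takes no time and is no camera call; for the wrist camera it gives the pose at the moment of the call.
- sign_off(): hands the job in, once; it reports no verdict.
The state is a dict: "time_s": time; "joints": joint angles; "qd": joint speeds; "joint_efforts": joint torques, N m; "position": TCP position; "ee_rot": TCP orientation; "wrist_force": force on the tool from outside, world axes, zero at the start; "ft_torque": the same for the moment, N m; "grip_width": finger opening in m.
Only numpy, scipy, OpenCV 4.12 (cv2) and the standard library are available. Lean on these libraries where they do the work, as an engineer would, in place of code of your own. Each camera call takes 0.05 s, during which the arm holds its last target. There are 200 camera calls.

## Working session

There is one attempt and no reset: what is moved stays moved. The work goes in short steps, Python scripts to look and compute and a tool call to move; the robot and the scene stay as the last step left them, time stands still between calls to the robot, and variables do not carry over. Pictures are saved under pics/ and viewed, about 8 in all and at most 12, crops included, and the job is handed in when it is done.

Besides the shell and the picture viewer there is one more tool, called after ">>>" as name(argument=value, ...) on one line, values as JSON. drive_tool: Moves the arm, as the interface text tells. Its arguments: {"type":"object","properties":{"series":{"type":"array","items":{"type":"array","items":{"type":"array","items":{"type":"number"}}}}},"required":["series"]}

```bash
mkdir -p pics; cat > h.py <<'E'
from station import *
import numpy as np, cv2
from scipy.spatial.transform import Rotation as R
def cap(name):
    c=calibration(name); im,d=capture(name); return im,d,c
def save(p,im): cv2.imwrite(p,cv2.cvtColor(im,cv2.COLOR_RGB2BGR))
def world(c,d):
    h,w=d.shape; K=np.array(c['mtx'],float); D=np.array(c['distortion'],float)
    u,v=np.meshgrid(np.arange(w),np.arange(h))
    p=cv2.undistortPoints(np.stack([u,v],-1).reshape(-1,1,2).astype(float),K,D).reshape(h,w,2)
    X=np.dstack([p*d[...,None],d])
    Rm=cv2.Rodrigues(np.array(c['rvec'],float))[0]
    W=(X-np.array(c['tvec'],float).ravel())@Rm
    W[d==0]=np.nan
    return W
def rel(p):  # world TCP target -> tool shift in units
    s=get_state(); q=s['ee_rot']; r=R.from_quat([q[1],q[2],q[3],q[0]])
    return r.inv().apply(np.array(p)-s['position'])/.3, r
E
python3 - <<'E'
from h import *
print(get_state())
a,d,c=cap('top'); b,e,c2=cap('side')
np.savez('t.npz',im=a,W=world(c,d)); np.savez('s.npz',im=b,W=world(c2,e))
save('pics/a.png',np.vstack([a,b])[:, :] if 0 else cv2.resize(np.hstack([a,b]),(800,300)))
save('pics/top.png',a); save('pics/side.png',b)
E
```

```text
{'time_s': 0.0, 'joints': array([ 1.21059231e+00,  3.53633135e-01,  1.63413217e+00, -2.74064580e-05,
        1.15518086e+00, -2.41883586e-03]), 'qd': array([ 3.69182212e-04, -2.35274151e-04,  8.44167017e-05,  1.07976383e-03,
        6.06536945e-04, -5.10992389e-04]), 'joint_efforts': array([ 3.83722043e-03, -5.93863428e+01, -3.34205425e+01,  7.00638606e-02,
        2.37349287e-02, -1.83642874e-04]), 'position': array([0.21876201, 0.58506814, 0.30197382]), 'ee_rot': array([ 3.94719255e-04,  8.21641506e-01,  5.70004191e-01, -5.49865383e-04]), 'wrist_force': array([0.35218572, 0.15552959, 1.08308128]), 'ft_torque': array([ 0.04378534,  0.03885368, -0.06778713]), 'grip_width': 0.09211101290561327}
```

View pics/top.png

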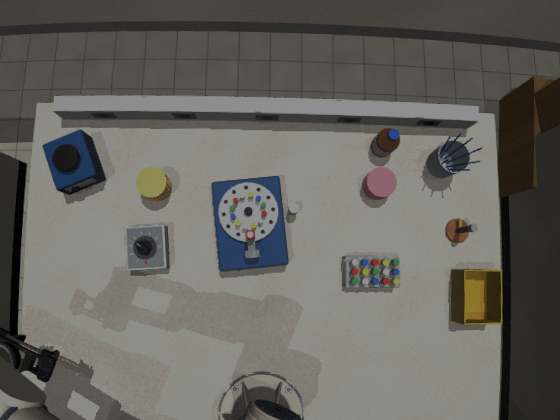

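View pics/side.png

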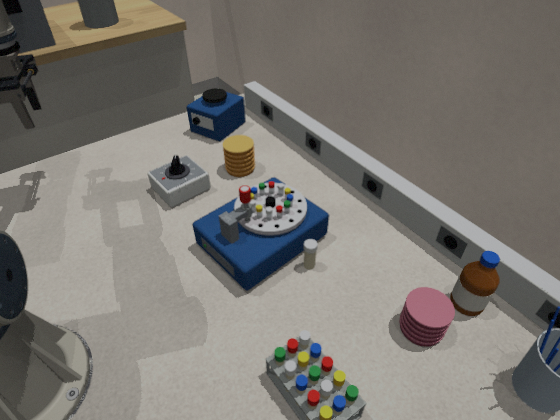

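The top view shows the control unit at about (147,247), with its red mark at (146,262), and the red pin knob at (250,236). In the side view the knob is at (177,165) and the pin at (245,193). Next I'll measure positions from the depth.

```bash
python3 - <<'E'
from h import *
for f,kn,pn in(('t.npz',(145,246),(250,236)),('s.npz',(177,165),(245,193))):
    z=np.load(f); im=z['im'].astype(int); W=z['W']
    def reg(u,v,k): return im[v-k:v+k+1,u-k:u+k+1].reshape(-1,3),W[v-k:v+k+1,u-k:u+k+1].reshape(-1,3)
    i,w=reg(*pn,11); m=(i[:,0]>100)&(i[:,1]<70)&(w[:,2]>.12); print(f,'pin',m.sum(),np.median(w[m],0),w[m].min(0),w[m].max(0)); t=m&(w[:,2]>.18); print(' top',t.sum(),w[t].mean(0))
    i,w=reg(*kn,16); m=(w[:,2]>.09)&(w[:,2]<.115);print('bar',m.sum(),w[m].mean(0))
    p=w[m]-w[m].mean(0); e,V=np.linalg.eigh(np.cov(p[:,:2].T)); print(np.sqrt(e),V[:,1])
    i,w=reg(*kn,30); m=(w[:,2]>.055)&(w[:,2]<.064); print('box',m.sum(),w[m].mean(0),w[m].min(0),w[m].max(0), cv2.minAreaRect(w[m][:,:2].astype(np.float32)))
    r=m&(i[:,0]>1.6*i[:,1])&(i[:,0]>80); print('red',r.sum(),w[r].mean(0))
z=np.load('t.npz'); save('pics/c1.png',cv2.resize(z['im'][205:290,105:290],None,fx=4,fy=4,interpolation=2))
E
```

```text
t.npz pin 21 [0.52532099 0.03838447 0.19158541] [0.51716512 0.02768136 0.18675424] [0.538252   0.04900338 0.1957399 ]
 top 21 [0.52675662 0.03910542 0.19117657]
bar 86 [0.49219346 0.34464982 0.10439007]
[0.00449461 0.01245789] [0.56259859 0.8267302 ]
box 1050 [0.4914737  0.34484894 0.06068724] [0.42339495 0.28271457 0.05501586] [0.55705253 0.4117116  0.06399412] ((0.49093908071517944, 0.3470185101032257), (0.12885041534900665, 0.12098803371191025), 5.2557759284973145)
red 2 [0.44507762 0.34263552 0.06141385]
s.npz pin 22 [0.52180063 0.03097818 0.18811713] [0.51658528 0.02598288 0.1708928 ] [0.53599431 0.04547455 0.19040007]
 top 20 [0.52401261 0.03266589 0.18838424]
bar 70 [0.48858783 0.34060027 0.09924216]
[0.00430124 0.01262269] [0.61095531 0.79166509]
box 900 [0.48611684 0.33317086 0.05972107] [0.42152117 0.28004866 0.05500318] [0.55730718 0.4065925  0.06391534] ((0.49088889360427856, 0.3449516296386719), (0.1297582983970642, 0.12057805061340332), 5.799387454986572)
red 5 [0.4475419  0.34195835 0.06132046]
```

View pics/c1.png

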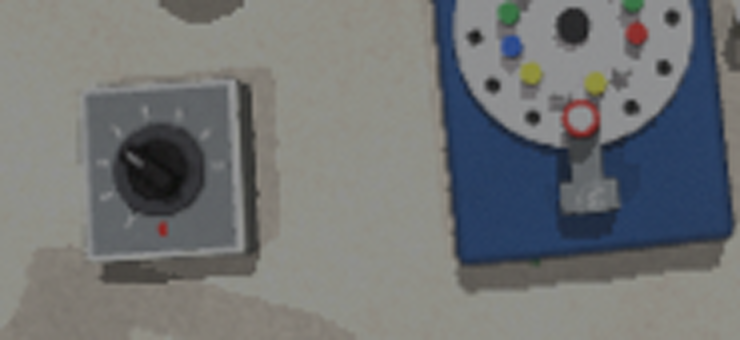

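The knob's pointer lies at about 54° in the world frame and off is at about 185°, so speed is about 2.28 rad. With the jaw axis at -35.5° the whole turn fits in the last joint's range without a regrasp. Moving over the knob now, turning as I go.

>>> drive_tool(series=[[[-0.22,0.565,0,0,0,1,1],[-0.22,0.565,0,0,0,1,1],[-0.22,0.565,0,0,0,1,1],[-0.22,0.565,0,0,0,1,1],[-0.22,0.565,0,0,0,1,1]]])

```text
time_s: 0.6
position: [0.3569, 0.4616, 0.3024]
ee_rot: [0.001, 0.938, 0.347, -0.0]
wrist_force: [-0.2, -0.4, 0.0]
grip_width: 0.0918
```

```bash
python3 -c "
from h import *
v,r=rel([.4905,.3425,.30]);x=r.apply([1,0,0]);print(v,np.degrees(np.arctan2(x[1],x[0])),get_state()['joints'],get_state()['position'])"
```

```text
[0.07998977 0.59120158 0.00868004] 40.567573756269574 [ 9.10508696e-01  2.89578668e-01  1.72420791e+00 -1.09630268e-03
  1.12859429e+00  2.02940173e-01] [0.3569248  0.46162679 0.3024175 ]
```

>>> drive_tool(series=[[[0.08,0.59,0,0,0,1,1],[0.08,0.59,0,0,0,1,1],[0.08,0.59,0,0,0,1,1],[0.08,0.59,0,0,0,1,1],[0.08,0.59,0,0,0,1,1]]])

```text
time_s: 1.1
position: [0.4904, 0.3444, 0.3024]
ee_rot: [0.0, 0.995, 0.105, 0.0]
wrist_force: [0.7, -0.2, -1.1]
grip_width: 0.0919
```

>>> drive_tool(series=[[[0,0,0,0,0,1,1],[0,0,0,0,0,1,1],[0,0,0,0,0,1,1],[0,0,0,0,0,1,1],[0,0,0,0,0,1,1]]])

```text
time_s: 1.6
position: [0.4874, 0.3472, 0.3024]
ee_rot: [0.0, 0.99, -0.142, -0.0]
wrist_force: [0.2, -0.9, 0.8]
grip_width: 0.0918
```

>>> drive_tool(series=[[[0,0,0,0,0,0.66,1],[0,0,0,0,0,0.66,1],[0,0,0,0,0,0.66,1],[0,0,0,0,0,0.66,1],[0,0,0,0,0,0.66,1]]])

```text
time_s: 2.1
position: [0.4882, 0.3464, 0.3026]
ee_rot: [0.0, 0.953, -0.301, -0.0]
wrist_force: [0.6, -0.9, 0.1]
grip_width: 0.0922
```

```bash
python3 - <<'E'
from h import *
a,d,c=cap('wrist'); W=world(c,d); np.savez('w.npz',im=a,W=W); save('pics/w1.png',a)
m=(W[...,2]>.095)&(W[...,2]<.115)&(abs(W[...,0]-.49)<.05)&(abs(W[...,1]-.343)<.05)
p=W[m]; print(m.sum(),p.mean(0)); print(cv2.minAreaRect(p[:,:2].astype(np.float32))); e,V=np.linalg.eigh(np.cov(p[:,:2].T));print(np.degrees(np.arctan2(V[1,1],V[0,1])),np.sqrt(e))
v,r=rel([.4905,.3425,.166]);x=r.apply([1,0,0]);print(v,np.degrees(np.arctan2(x[1],x[0])),get_state()['joints'],get_state()['position'])
E
```

```text
949 [0.48943499 0.34814291 0.10220938]
((0.4889710545539856, 0.34739893674850464), (0.04131999611854553, 0.01332426629960537), 54.810794830322266)
54.85353460672626 [0.00393881 0.01200851]
[0.01334586 0.0059248  0.45545483] -35.14494017541069 [6.14330870e-01 3.12352924e-01 1.69184320e+00 4.15664361e-05
 1.13750085e+00 1.22770833e+00] [0.48826393 0.34626216 0.30263658]
```

View pics/w1.png

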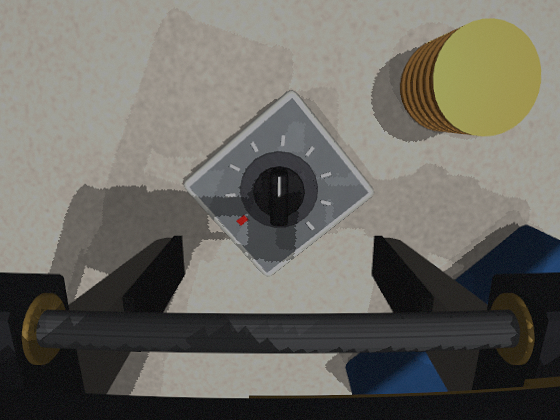

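The wrist view shows the bar upright at (279,190), its white pointer facing up, and the red mark at (242,219). That puts off about 130° anticlockwise, which agrees with the first estimate. The jaws line up across the bar, so I'll descend and grip.

>>> drive_tool(series=[[[0.003,-0.002,0.455,0,0,0,1],[0.003,-0.002,0.455,0,0,0,1],[0.003,-0.002,0.455,0,0,0,1],[0.003,-0.002,0.455,0,0,0,1],[0.003,-0.002,0.455,0,0,0,1]]])

```text
time_s: 2.65
position: [0.4897, 0.3461, 0.1666]
ee_rot: [0.0, 0.953, -0.303, -0.0]
wrist_force: [1.0, 0.4, 0.8]
grip_width: 0.0919
```

>>> drive_tool(series=[[[0,0,0,0,0,0,0.1],[0,0,0,0,0,0,0.1],[0,0,0,0,0,0,0.1],[0,0,0,0,0,0,0.1],[0,0,0,0,0,0,0.1]]])

```text
time_s: 3.15
position: [0.4897, 0.3461, 0.1667]
ee_rot: [-0.0, 0.953, -0.304, 0.0]
wrist_force: [-0.4, -0.4, -0.9]
grip_width: 0.0543
```

>>> drive_tool(series=[[[0,0,0,0,0,0,0],[0,0,0,0,0,0,0],[0,0,0,0,0,0,0],[0,0,0,0,0,0,0],[0,0,0,0,0,0,0]]])

```text
time_s: 3.65
position: [0.4894, 0.3461, 0.1661]
ee_rot: [0.0, 0.953, -0.304, -0.0]
wrist_force: [-11.0, 8.5, 3.6]
grip_width: 0.0141
```

>>> drive_tool(series=[[[-0.005,0,0,0,0,-0.2,0],[-0.005,0,0,0,0,-0.4,0],[-0.005,0,0,0,0,-0.6,0],[-0.005,0,0,0,0,-0.8,0],[-0.005,0,0,0,0,-1,0]]])

```text
time_s: 4.15
position: [0.4895, 0.3462, 0.1662]
ee_rot: [0.0, 0.998, -0.056, 0.001]
wrist_force: [6.3, -4.3, -2.1]
grip_width: 0.0142
```

>>> drive_tool(series=[[[0,0,0,0,0,-0.2,0],[0,0,0,0,0,-0.4,0],[0,0,0,0,0,-0.6,0],[0,0,0,0,0,-0.8,0],[0,0,0,0,0,-1,0]]])

```text
time_s: 4.65
position: [0.49, 0.3463, 0.1662]
ee_rot: [0.001, 0.981, 0.193, 0.002]
wrist_force: [8.9, -4.9, -4.9]
grip_width: 0.0139
```

>>> drive_tool(series=[[[0,0,0,0,0,-0.2,0],[0,0,0,0,0,-0.4,0],[0,0,0,0,0,-0.6,0],[0,0,0,0,0,-0.8,0],[0,0,0,0,0,-1,0]]])

```text
time_s: 5.15
position: [0.4904, 0.3466, 0.1662]
ee_rot: [0.001, 0.903, 0.429, 0.002]
wrist_force: [10.3, -2.6, -7.0]
grip_width: 0.0137
```

>>> drive_tool(series=[[[0,0,0,0,0,-0.2,0],[0,0,0,0,0,-0.4,0],[0,0,0,0,0,-0.6,0],[0,0,0,0,0,-0.8,0],[0,0,0,0,0,-0.9,0]]])

```text
time_s: 5.65
position: [0.4906, 0.3471, 0.1662]
ee_rot: [0.001, 0.785, 0.62, 0.002]
wrist_force: [10.4, -0.2, -7.7]
grip_width: 0.0136
```

```bash
python3 -c "
from h import *
s=get_state();v,r=rel([.4905,.3425,.30]);x=r.apply([1,0,0]);print(np.degrees(np.arctan2(x[1],x[0])),s['joints'],s['position'],s['wrist_force'],s['ft_torque'])"
```

```text
76.61675914026368 [ 0.61405639  0.47235263  1.79610237 -0.00242838  0.86865671 -0.72158945] [0.49056454 0.34705509 0.16621629] [10.43944003 -0.2182713  -7.65531235] [-0.12115554 -1.87632715  0.01477611]
```

>>> drive_tool(series=[[[0,0,0,0,0,-0.2,0],[0,0,0,0,0,-0.4,0],[0,0,0,0,0,-0.6,0],[0,0,0,0,0,-0.65,0],[0,0,0,0,0,-0.65,0]]])

```text
time_s: 6.15
position: [0.4906, 0.3474, 0.1662]
ee_rot: [0.001, 0.675, 0.738, 0.002]
wrist_force: [10.4, 0.5, -9.3]
grip_width: 0.0139
```

```bash
python3 -c "
from h import *
s=get_state();v,r=rel([.4905,.3425,.30]);x=r.apply([1,0,0]);print(np.degrees(np.arctan2(x[1],x[0])),s['joints'],s['position'],s['wrist_force'],s['ft_torque'],s['joint_efforts'])"
```

```text
95.06680227490057 [ 0.61429427  0.47244033  1.795967   -0.00184063  0.8683048  -1.04374555] [0.49055055 0.34736926 0.1662102 ] [10.37891176  0.52582249 -9.25574742] [ 0.17989282 -1.85471404  0.01650001] [  3.30807567 -64.17657852 -23.20390463   1.40869752   3.17159504
  -0.46218909]
```

Torque about z is still small, so I'll push on a few more degrees to feel for the stop.

>>> drive_tool(series=[[[0,0,0,0,0,-0.08,0],[0,0,0,0,0,-0.16,0],[0,0,0,0,0,-0.16,0]]])

```text
time_s: 6.45
position: [0.4904, 0.3473, 0.1662]
ee_rot: [0.001, 0.646, 0.764, 0.002]
wrist_force: [9.4, 0.7, -7.1]
grip_width: 0.0148
```

```bash
python3 -c "
from h import *
s=get_state();v,r=rel([.4905,.3425,.30]);x=r.apply([1,0,0]);print(np.degrees(np.arctan2(x[1],x[0])),s['joints'],s['position'],s['wrist_force'],s['ft_torque'],s['joint_efforts'])"
```

```text
99.58449204085377 [ 6.14099882e-01  4.72350193e-01  1.79604814e+00 -1.12053136e-03
  8.68752513e-01 -1.12325316e+00] [0.4904002  0.34730263 0.16623584] [ 9.42739548  0.74107362 -7.13167894] [ 0.17497201 -1.6007745  -0.70404282] [  3.74672614 -63.69860172 -23.5032481    0.85126614   2.83765621
  -1.24893688]
```

Torque about z jumped to -0.70 N m and the jaws widened by 1 mm, so the knob is against the stop. Release, lift and look.

>>> drive_tool(series=[[[0,0,0,0,0,-0.16,0.6],[0,0,0,0,0,-0.1,0.6],[0,0,0,0,0,-0.1,0.6],[0,0,0,0,0,-0.1,0.6],[0,0,0,0,0,-0.1,0.6]]])

```text
time_s: 6.95
position: [0.4882, 0.3469, 0.1662]
ee_rot: [-0.0, 0.627, 0.779, -0.0]
wrist_force: [0.3, 0.8, -0.3]
grip_width: 0.0526
```

>>> drive_tool(series=[[[0,0,0,0,0,0,0.6],[0,0,-0.1,0,0,0,1],[0,0,-0.25,0,0,0,1],[0,0,-0.4,0,0,0,1],[0,0,-0.55,0,0,0,1]]])

```text
time_s: 7.45
position: [0.488, 0.3467, 0.3329]
ee_rot: [-0.0, 0.626, 0.78, -0.0]
wrist_force: [0.1, 1.1, 0.0]
grip_width: 0.0851
```

```bash
python3 - <<'E'
from h import *
a,d,c=cap('wrist'); W=world(c,d); save('pics/w2.png',a)
m=(W[...,2]>.095)&(W[...,2]<.115)&(abs(W[...,0]-.49)<.05)&(abs(W[...,1]-.345)<.05)
p=W[m]; print(m.sum(),p.mean(0)); e,V=np.linalg.eigh(np.cov(p[:,:2].T));print('bar',np.degrees(np.arctan2(V[1,1],V[0,1])))
m=(W[...,2]>.055)&(W[...,2]<.065)&(abs(W[...,0]-.49)<.08)&(abs(W[...,1]-.345)<.08)
print('box',cv2.minAreaRect(W[m][:,:2].astype(np.float32)))
v,r=rel([.525,.036,.33]);x=r.apply([1,0,0]);print(v,np.degrees(np.arctan2(x[1],x[0])),get_state()['position'])
E
```

```text
777 [0.48750202 0.34657776 0.10220637]
bar -175.0705197426784
box ((0.4887497127056122, 0.34665757417678833), (0.12824825942516327, 0.11867380887269974), 4.94741153717041)
[-1.04170088 -0.11137062  0.03147088] 102.43146247228356 [0.4902748  0.34831681 0.34097641]
```

View pics/w2.png

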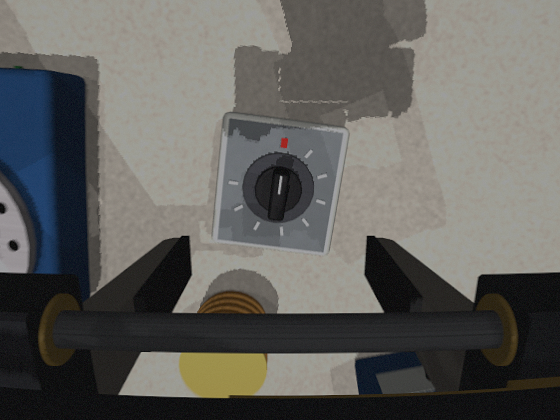

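The view shows the pointer at (281,183) aimed at the red mark at (284,142). The bar's yaw of 4.93° matches the box's 4.95°, so the knob is off. Next I'll hover over the pin.

>>> drive_tool(series=[[[-0.16,0,0,0,0,0,1],[-0.33,-0.03,0,0,0,0,1],[-0.5,-0.05,0,0,0,0,1],[-0.6,-0.07,0,0,0,0,1],[-0.6,-0.07,0,0,0,0,1]]])

```text
time_s: 8.0
position: [0.5064, 0.1632, 0.3311]
ee_rot: [0.0, 0.628, 0.778, -0.0]
wrist_force: [0.5, 0.8, -0.6]
grip_width: 0.0917
```

>>> drive_tool(series=[[[-0.15,-0.01,0,0,0,0,1],[-0.3,-0.03,0,0,0,0,1],[-0.44,-0.04,0,0,0,0,1],[-0.44,-0.04,0,0,0,0,1],[-0.44,-0.04,0,0,0,0,1]]])

```text
time_s: 8.5
position: [0.5235, 0.035, 0.3311]
ee_rot: [-0.0, 0.627, 0.779, 0.0]
wrist_force: [-0.2, -0.6, 0.5]
grip_width: 0.0922
```

```bash
python3 - <<'E'
from h import *
a,d,c=cap('wrist'); W=world(c,d); save('pics/w3.png',a); i=a.astype(int)
m=(W[...,2]>.150)&(W[...,2]<.2)&(abs(W[...,0]-.525)<.04)&(abs(W[...,1]-.036)<.04)
p=W[m]; print(m.sum(),p.min(0),p.max(0)); t=p[p[:,2]>.184]; print(len(t),t.mean(0),cv2.minEnclosingCircle(t[:,:2].astype(np.float32)))
(cx,cy),_=cv2.minEnclosingCircle(t[:,:2].astype(np.float32))
v,r=rel([cx,cy,.174+.069]);x=r.apply([1,0,0]);print(v,np.degrees(np.arctan2(x[1],x[0])),get_state()['position'],get_state()['joints'])
E
```

```text
1487 [0.51273974 0.02662647 0.15803537] [0.53694241 0.05090771 0.19090132]
1184 [0.52441424 0.03861218 0.18864346] ((0.525140643119812, 0.03891203925013542), 0.012536760419607162)
[0.00870315 0.00790763 0.29352139] 102.4054446814561 [0.52339491 0.0357957  0.33105463] [ 6.50895086e-02  1.68407685e-01  1.81477698e+00  7.09820416e-04
  1.15848249e+00 -1.72250714e+00]
```

View pics/w3.png

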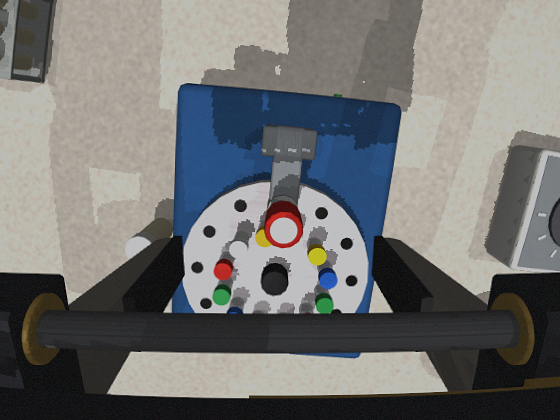

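The wrist view shows the red pin knob at (284,229), centred between the jaws, with nothing else as high nearby. Descend and grip.

>>> drive_tool(series=[[[0.009,0.006,0.1,0,0,0,1],[0.009,0.006,0.2,0,0,0,1],[0.009,0.006,0.29,0,0,0,1],[0.009,0.006,0.29,0,0,0,1],[0.009,0.006,0.29,0,0,0,1]]])

```text
time_s: 9.05
position: [0.5245, 0.0394, 0.2444]
ee_rot: [-0.0, 0.626, 0.78, -0.0]
wrist_force: [-0.2, -0.0, 0.4]
grip_width: 0.0923
```

>>> drive_tool(series=[[[0,0,0,0,0,0,0.2],[0,0,0,0,0,0,0.2],[0,0,0,0,0,0,0.2],[0,0,0,0,0,0,0.2],[0,0,0,0,0,0,0.2]]])

```text
time_s: 9.55
position: [0.5246, 0.0381, 0.2445]
ee_rot: [0.0, 0.626, 0.78, 0.0]
wrist_force: [0.2, -0.1, 0.1]
grip_width: 0.0537
```

>>> drive_tool(series=[[[0,0,0,0,0,0,0],[0,0,0,0,0,0,0],[0,0,0,0,0,0,0],[0,0,0,0,0,0,0],[0,0,0,0,0,0,0]]])

```text
time_s: 10.05
position: [0.5244, 0.0386, 0.2441]
ee_rot: [-0.0, 0.626, 0.78, 0.0]
wrist_force: [-1.2, 4.8, 1.5]
grip_width: 0.0241
```

>>> drive_tool(series=[[[0,0,-0.01,0,0,0,0],[0,0,-0.02,0,0,0,0],[0,0,-0.03,0,0,0,0],[0,0,-0.04,0,0,0,0],[0,0,-0.05,0,0,0,0]]])

```text
time_s: 10.55
position: [0.5243, 0.0386, 0.2585]
ee_rot: [-0.001, 0.626, 0.78, 0.0]
wrist_force: [2.0, 5.6, -9.8]
grip_width: 0.0246
```

>>> drive_tool(series=[[[0,0,-0.004,0,0,0,0],[0,0,-0.007,0,0,0,0],[0,0,-0.007,0,0,0,0],[0,0,-0.007,0,0,0,0],[0,0,-0.007,0,0,0,0]]])

```text
time_s: 11.05
position: [0.5243, 0.0386, 0.2602]
ee_rot: [-0.001, 0.626, 0.78, 0.0]
wrist_force: [3.9, 5.7, -11.6]
grip_width: 0.0244
```

```bash
python3 - <<'E'
from h import *
s=get_state();print(s['wrist_force'],s['position'],s['grip_width'])
for n in('wrist','side'):
    a,d,c=cap(n); W=world(c,d); i=a.astype(int)
    m=(i[...,0]>90)&(i[...,1]<70)&(abs(W[...,0]-.5245)<.02)&(abs(W[...,1]-.038)<.02)&(W[...,2]>.13)
    print(n,m.sum(), W[m].min(0) if m.any() else '',W[m].max(0) if m.any() else '')
    save(f'pics/f_{n}.png',a)
    if n=='side':
        for nm in('s.npz',):
            W0=np.load(nm)['W']; dd=np.linalg.norm(W-W0,axis=2); print('changed px',[(t,int((dd[y-25:y+25,x-25:x+25]>.015).sum())) for t,x,y in(('amber',240,157),('vial',310,255),('pink',426,315),('rack',310,380))])
E
```

```text
[  3.94326529   5.71450103 -11.58466998] [0.5243063  0.03860214 0.26022752] 0.024440629530432686
wrist 1080 [0.51310718 0.02671121 0.17467801] [0.536065   0.05098404 0.20641952]
side 1 [0.51604364 0.03435976 0.17678279] [0.51604364 0.03435976 0.17678279]
changed px [('amber', 2121), ('vial', 0), ('pink', 0), ('rack', 0)]
```

View pics/f_side.png

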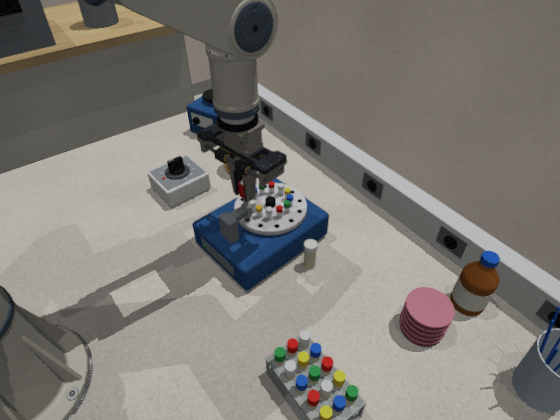

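View pics/f_wrist.png

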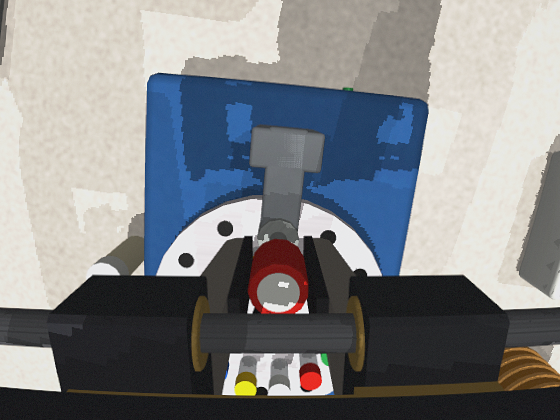

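The red knob now spans z = 175 to 206 mm, up from 158 to 190, so it is about 16 mm up. I'll nudge it up 1 mm to confirm the stop.

>>> drive_tool(series=[[[0,0,-0.003,0,0,0,0],[0,0,-0.003,0,0,0,0],[0,0,-0.003,0,0,0,0],[0,0,-0.003,0,0,0,0],[0,0,-0.003,0,0,0,0]]])

```text
time_s: 11.65
position: [0.5243, 0.0386, 0.2603]
ee_rot: [-0.001, 0.626, 0.78, -0.0]
wrist_force: [5.5, 5.6, -19.1]
grip_width: 0.0244
```

>>> drive_tool(series=[[[0,0,0,0,0,0,0],[0,0,0,0,0,0,0],[0,0,0,0,0,0,0],[0,0,0,0,0,0,0],[0,0,0,0,0,0,0]]])

```text
time_s: 12.15
position: [0.5242, 0.0386, 0.2603]
ee_rot: [-0.001, 0.626, 0.78, -0.0]
wrist_force: [5.8, 5.2, -19.3]
grip_width: 0.0244
```

```bash
python3 - <<'E'
from h import *
a,d,c=cap('side'); W=world(c,d); W=W[150:181,160:195].reshape(-1,3); p=W[(W[:,2]>.09)&(W[:,2]<.115)]
e,V=np.linalg.eigh(np.cov(p[:,:2].T)); print('bar',np.degrees(np.arctan2(V[1,1],V[0,1])))
s=get_state();print(s['position'],s['wrist_force'])
print(sign_off())
E
```

```text
bar -176.0190369065495
[0.52426595 0.03860593 0.26030684] [  6.54809026   5.96898622 -19.62314063]
the job is handed in; nothing more can be done
None
```

The speed knob is at its off stop, and the gripper is holding the index pin fully up. I handed the job in at about 12 s of the 64 s allowed; it reports no verdict.

- **Speed knob:** I turned it about 130° anticlockwise in one grasp, until the torque jumped at the stop. Afterwards the bar's yaw measured 4.9°, the same as the box, with the pointer at the red mark. The last check, from the side camera, read 4.0°, about 1° (0.02 rad) off that and well inside the 0.1 rad limit.
- **Index pin:** The TCP rose 16.2 mm while gripping, and the red knob now stands about 175–206 mm above the table. A further 1 mm pull only raised the wrist's downward force from 11.6 to 19 N without any movement, so the pin is at its stop, and it held steady there.
- **Other objects:** The pink dishes, rack and vial showed no change in the side view. The arm hid the amber dishes in that final check, so I couldn't confirm their position. The arm stayed well clear of them, and I saw no contact in the wrist forces.

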